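# Take the mesh filter out of a bench fume extractor

### The arm

A 7-joint arm with a two-finger parallel gripper is mounted at the origin on the work surface. World frame = base frame: x ahead of the robot, y to its left, z up, the work surface at z = 0. Lengths are in m, angles in rad, forces in N, time in s.
With the tool pointing down it reaches from about 0.35 to 0.9 m from the base axis. Payload 8.1 kg.
Tool frame: the origin (TCP) lies between the finger pads; the fingertips stand 11 mm ahead of it and the grasp point (between the pads) lies 8 mm behind it; z points along the fingers, y is the line along which they close (so a half turn about z gives the same grasp; the last joint's range is limited). The gripper opens to 92 mm and grips with 3 to 60 N. Pads are 19 mm wide; open, the fingers measure 130 mm over their backs; the gripper's body (75 mm by 190 mm) begins 47 mm behind the grasp point.
Start: joints at [1.194, 0.434, 0.025, 1.573, -0.012, 1.134, -0.075], TCP at [0.169, -0.602, 0.209] pointing down, gripper open.
Joint ranges: [-2.62, 2.62], [-0.44, 2.09], [-1.27, 1.32], [0.08, 2.57], [-1.32, 4.46], [0.12, 2], [-2.74, 2.74]. Speed limits (rad/s): [2.22, 2.22, 3.01, 3.01, 3.14, 3.14, 3.14].

### API

Orientations are given as a rotation vector (axis times angle).
In Python, from cell import observe, get_image, camera_params, sign_off gives the robot as it stands.
- The arm moves only by the shell command python3 -m pendant 'ROWS' [FORCE]. ROWS is JSON, one flat list of numbers, 7 for each row, row after row: the shift along the tool's x, y, z in m, then the turn, a rotation vector about the tool's x, y, z in rad, then the finger opening in m, from 0 to 0.0918. In form: [dx, dy, dz, rx, ry, rz, jaw, dx, dy, dz, rx, ry, rz, jaw, ...]. A call has 1 to 10 rows; each row shifts and turns the commanded pose from where the row before left it, along the tool's axes as they then stand; what a row does not reach is not made up. A row lasts 1/8 s, in which the tool goes at most 62.5 mm and 10.7 degrees, less where a joint would pass 70% of its speed; a pose out of reach is approached as far as the arm can. A call is refused whole if a number of a shift passes 0.0625 or a number of a turn 0.188, either way. A call with a gripper value outside its range is refused whole. The fingers move at their own pace and stop on an object; FORCE is the grip in N (left out, the last holds). Time passes only in rows, so rows that do not move let the fingers close. It gives the time, the measured TCP pose, the force, the opening and the grip force at its end, in the units of the state.
- observe(): the state, without advancing time (a new reading comes with each control period).
- get_image(name): name is "scene" or "top"; returns the picture (480x640x3 uint8, red, green, blue); there is no depth.
- camera_params(name): a dict with "intrinsics" (3x3 intrinsics, pixels), "dist" ([k1, k2, p1, p2, k3] as OpenCV has them; the pictures are not rectified), "eye" and "rotation" of the camera in the world. Camera axes: x right, y down, z forward; pixel columns grow to the right and rows downward; lengths in m; the calibration is good to about 2 mm. A picture is of the moment at which its call begins. camera_params takes no time and is no camera call.
- sign_off(): hands the job in; it is judged then, once.
The state is a dict: "clock": time; "joints": joint angles; "dq": joint speeds; "joint_efforts": joint torques, N m; "position": TCP position; "ee_rot": TCP orientation; "force": force on the tool from outside, world axes, zero at the start; "ft_torque": the same for the moment, N m; "width": opening from 0.0 (shut) to 1.0 (fully open); "gripper_force": force on a finger pad.
Only numpy, scipy, OpenCV 4.12 (cv2) and the standard library are available. Lean on these libraries where they do the work, as an engineer would, in place of code of your own. Each camera call takes 0.05 s, during which the arm holds its last target. There are 200 camera calls.

### The job

Clean out the bench fume extractor: turn the small steel swing tab aside, right off the mesh filter it holds down, then lift the filter out of its frame by its handle and set it down gently, flat on the floor of the steel cleaning tray. Do not drop the filter, leave the tab turned aside, and leave the can, the brush and the hammer where they are.

Things in the scene. Friction and masses are not known exactly. Their poses are not given: they have to be found in the camera images.
- extractor: Green box-shaped fume extractor, fixed to the bench, 220 mm (its x) by 290 mm (its y), flat top deck 150 mm above the bench. Origin: centre of its underside, on the bench; z up. A rectangular frame opening 125 mm (x) by 165 mm (y), 22 mm deep, is centred in the deck and holds the filter. A grey 80 mm duct stub, its axis at height 70 mm, stands 35 mm out of the middle of its +x side. The machine may stand on the left or the right of the bench, turned up to 0.5 rad either way.
- filter: Metal mesh filter cassette, loose, 120 mm (its x) by 160 mm (its y) by 22 mm thick, about 0.3 kg, lying flat in the extractor's frame with 2.5 mm play on every side, its top flush with the deck. Origin: centre of its underside; z up; at the start its axes are the extractor's. A dark bridge handle stands on its middle: a bar 12 mm thick (x), 80 mm long (y), its top 56 mm above the filter's underside (34 mm above its mesh face).
- filter_handle (a point): Middle of the filter's handle bar, 48 mm above the filter's underside, 8 mm below the top of the bar; axes as the filter's.
- tab (a joint): Angle of the swing tab about its upright pivot, rad. 0: it points along the extractor's -y, over the filter. Positive turns anticlockwise seen from above. It turns freely either way to stops at -1.75 and +1.75, stays where it is left (about 0.04 N m of friction), starts between -0.4 and 0.4 and no longer overlaps the filter beyond 1.28 either way.
- tab_pivot (a point): Pivot of the tab on the deck, on the extractor's x = 0, y = +100 mm, z = 150 mm. The tab is a steel strip 14 mm wide and 4 mm thick that reaches 45 mm from the pivot, its underside 2 mm above the deck and the filter. This point turns with the tab; the tab points along its -y.
- tab_fin (a point): Grip point of the tab's upright fin, 26 mm from the pivot along the tab and 24 mm above the deck. The fin is 9 mm thick (its x, across the tab), 24 mm long (along the tab) and its top is 34 mm above the deck.
- tray: Open sheet-steel tray, loose, 1.5 kg, standing on the bench on the other side from the extractor; outside 158 mm (its x) by 198 mm (its y) by 32 mm high, inside 150 by 190 mm, floor and walls 4 mm thick. Origin: centre of its underside; z up. The filter lies flat in it only with its long side along the tray's long side, either way round.
- can: Steel can, 72 mm across, 110 mm high, a bystander beyond the work. Origin: centre of its underside.
- brush: Flat brush lying on the bench along its x, 200 mm long, 20 mm high, handle to -x, a bystander far to the left. Origin: under its middle.
- hammer: Hammer lying on the bench along its x, 260 mm long, 26 mm high, head to +x, a bystander far to the right. Origin: under its middle.
Mind the look-alikes: they are no part of the job. What is shaped like the filter but purple is not meant.

How it is judged:
On the way, in this order (a step that is already met when the one before it is completed fails the run):
1. the tab is turned aside, clear of the filter, while the filter still lies in its frame ((value of joint tab above 1.28 rad or value of joint tab below -1.28 rad) and z of filter in the frame of extractor below 0.138 m and horizontal distance between filter and extractor below 0.01 m), for 0.2 s.
2. the filter is lifted clear above the deck (z of filter in the frame of extractor above 0.155 m), for 0.1 s.
At the end, for the whole second after the job is handed in: The filter lies flat and still inside the tray: its underside within 6 mm of the tray's floor, tilted less than 0.08 rad, its centre within 30 mm of the tray's centre along each tray axis, the tray standing on the bench; the tab is still turned aside, beyond 1.28 rad either way ((value of joint tab above 1.28 rad or value of joint tab below -1.28 rad) and z of filter in the frame of tray between 0 and 0.01 m and angle between filter's own z axis and vertical below 0.08 rad and x of filter in the frame of tray between -0.03 and 0.03 m and y of filter in the frame of tray between -0.03 and 0.03 m and linear speed of filter below 0.02 m/s and height (world z) of tray below 0.005 m); the robot touches nothing.
It fails at once if the filter is dropped: it falls free of the fingers at more than 0.7 m/s (some 25 mm of fall) (linear speed of filter above 0.7 m/s and contact force between the fingers and filter below 0.1 N).
It fails at once if a bystander (can, brush or hammer) is moved more than 20 mm (distance of any of can, brush, hammer from where it was at the start of the episode above 0.02 m).
It also fails if it takes over 61 s, if anything falls off the work surface, if the arm or the gripper's body presses on something with over 40 N, if the wrist force passes 120 N, or if a joint passes its speed limit or range.

## Working session

There is one attempt and no reset: what is moved stays moved. The work goes in short steps, Python scripts to look and compute and a shell command to move; the robot and the scene stay as the last step left them, time stands still between calls to the robot, and variables do not carry over. Pictures are saved under pics/ and viewed, at most 10 in all, crops included, and the job is handed in when it is done.

```bash
mkdir -p pics; ls; python3 - <<'E'
from cell import *
import cv2
for n in("scene","top"):
    im=get_image(n); cv2.imwrite(f"pics/{n}0.png",im[:,:,::-1]); p=camera_params(n); print(n,p)
o=observe(); print(o)
E
```

```text
pics
scene {'intrinsics': array([[585.9603435 ,   0.        , 318.26018039],
       [  0.        , 585.9603435 , 239.0911336 ],
       [  0.        ,   0.        ,   1.        ]]), 'dist': array([-0.18892295,  0.        ,  0.        ,  0.        ,  0.        ]), 'eye': array([ 1.04792251, -0.90519969,  1.64309059]), 'rotation': array([-2.46411957, -0.667503  ,  0.19879218])}
top {'intrinsics': array([[515.11375705,   0.        , 314.2403541 ],
       [  0.        , 515.11375705, 238.64461119],
       [  0.        ,   0.        ,   1.        ]]), 'dist': array([0.04991575, 0.        , 0.        , 0.        , 0.        ]), 'eye': array([ 0.35152459, -0.00338504,  1.54920728]), 'rotation': array([-2.14948163,  2.1454018 , -0.14127059])}
{'clock': 0.1, 'joints': array([ 1.19439865,  0.43512649,  0.02495893,  1.57403273, -0.01159078,
        1.13399946, -0.07510268]), 'dq': array([-0.00102651, -0.00350164, -0.00066131, -0.00327445,  0.00099438,
        0.00041286,  0.00204104]), 'joint_efforts': array([ 3.52161143e-03, -6.69125962e+01,  9.88283157e-01, -3.15147364e+01,
       -6.04166323e-02,  3.73048335e-02,  3.54353278e-05]), 'position': array([ 0.16880944, -0.60125332,  0.20862967]), 'ee_rot': array([-3.11084048e+00, -4.28463559e-01,  5.06878061e-04]), 'force': array([-0.47161787,  0.18505657,  0.37034145]), 'ft_torque': array([-0.02855211, -0.06716797, -0.03414591]), 'gripper_force': 0.0, 'width': 1.003097911675431}
```

View pics/top0.png

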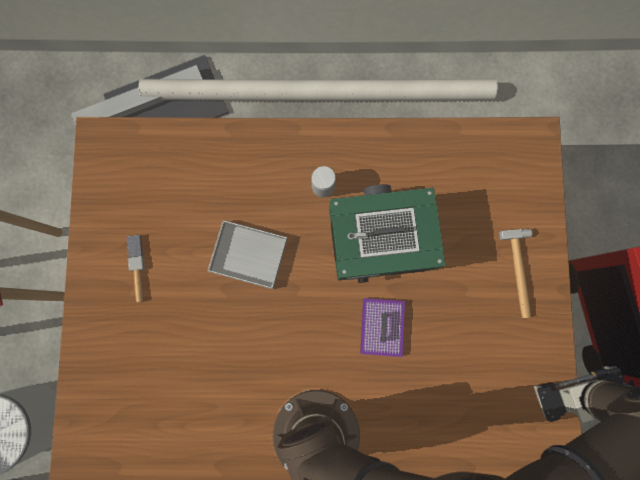

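View pics/scene0.png

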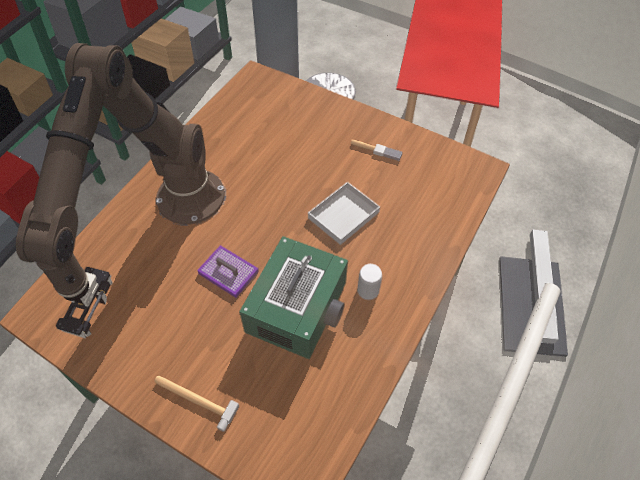

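Candidates: the steel-mesh filter in the green box, top (387,233), and the purple look-alike on the bench, top (384,327). I choose the one in the green box. The tray is at (250,254) and the tab is at the box's left (+y) end, near (352,236). Next, close crops.

```bash
python3 - <<'E'
import cv2
a=cv2.imread("pics/top0.png")
cv2.imwrite("pics/c1.png",cv2.resize(a[180:290,320:450],None,fx=5.4,fy=5.4,interpolation=cv2.INTER_CUBIC))
cv2.imwrite("pics/c2.png",cv2.resize(a[210:300,195:305],None,fx=6,fy=6,interpolation=cv2.INTER_CUBIC))
E
```

```text
(no output)
```

View pics/c1.png

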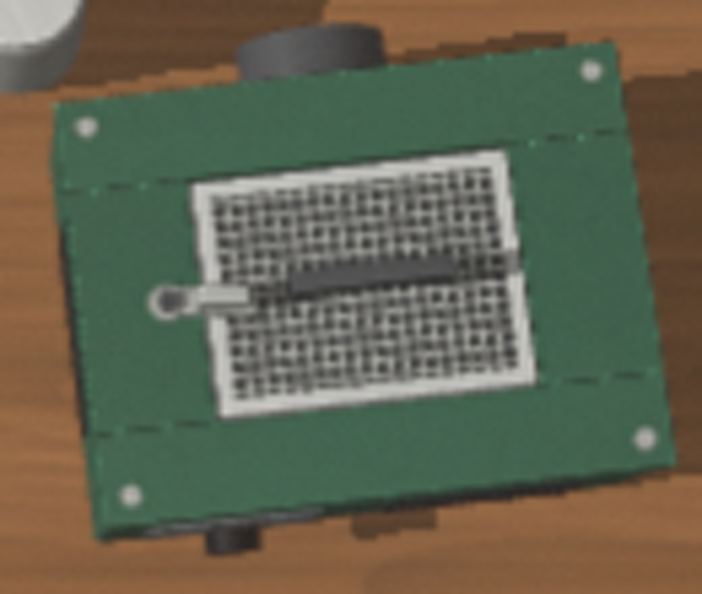

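View pics/c2.png

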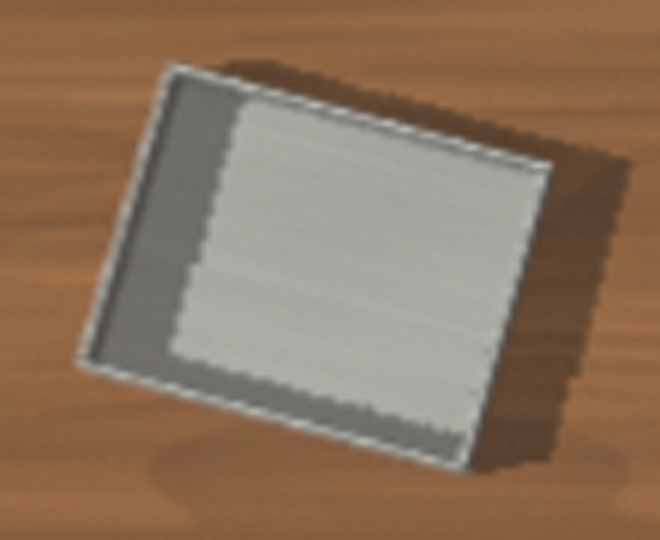

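c1 shows the filter in the green deck, corners (192,185),(503,150),(537,382),(220,417). The pivot is at (170,300), the tab end at (250,296), and the handle runs (290,280)–(458,265). c2 shows the tray rim, corners (170,62),(552,163),(466,472),(78,366).

```bash
cat > h.py <<'E'
import numpy as np,cv2
from cell import *
from scipy.spatial.transform import Rotation as R
def pt(n,uv,z):
    p=camera_params(n)
    u=cv2.undistortPoints(np.array(uv,float).reshape(-1,1,2),p["intrinsics"],p["dist"]).reshape(-1,2)
    d=R.from_rotvec(p["rotation"]).apply(np.c_[u,np.ones(len(u))])
    z=np.broadcast_to(z,(len(u),))
    return p["eye"]+d*((z-p["eye"][2])/d[:,2])[:,None]
def proj(n,P):
    p=camera_params(n); r=R.from_rotvec(p["rotation"]).inv()
    return cv2.projectPoints(np.atleast_2d(np.array(P,float)),r.as_rotvec(),-r.apply(p["eye"]),p["intrinsics"],p["dist"])[0].reshape(-1,2)
def rect(n,uv,z,hx,hy):
    # fit pose of rectangle; corners TL(+x,+y),TR(+x,-y),BR(-x,-y),BL(-x,+y)
    w=pt(n,uv,z)[:,:2]; m=np.array([[hx,hy],[hx,-hy],[-hx,-hy],[-hx,hy]]); c=w.mean(0); q=w-c
    a=np.arctan2((m[:,0]*q[:,1]-m[:,1]*q[:,0]).sum(),(m*q).sum())
    M=np.array([[np.cos(a),-np.sin(a)],[np.sin(a),np.cos(a)]])
    return c,a,(w-c-m@M.T).round(4)
E
python3 - <<'E'
from h import *
f=lambda l,s,o:np.array(l)/s+np.array(o)-.5+.5/s
c1=lambda l:f(l,5.4,(320,180)).round(2)+.5-.0*0
c1=lambda l:(np.array(l)+.5)/5.4-.5+[320,180]
c2=lambda l:(np.array(l)+.5)/6-.5+[195,210]
print("deck",*rect("top",c1([(55,102),(613,42),(676,465),(98,537)]),.15,.11,.145))
print("filt",*rect("top",c1([(192,185),(503,150),(537,382),(220,417)]),.15,.06,.08))
print("tray",*rect("top",c2([(170,62),(552,163),(466,472),(78,366)]),.032,.079,.099))
print("piv,tip",pt("top",c1([(168,300),(250,296)]),.155), "finmid?",pt("top",c1([(222,297)]),.184))
print("handle",pt("top",c1([(290,280),(458,265)]),.182))
o=observe();print(R.from_rotvec(o["ee_rot"]).as_matrix().round(3))
E
```

```text
deck [ 0.56302253 -0.19204967] 0.11327337642308741 [[ 0.0014 -0.002 ]
 [ 0.      0.0003]
 [ 0.0014 -0.    ]
 [-0.0028  0.0017]]
filt [ 0.56373977 -0.19357388] 0.11390160643136656 [[-0.0001 -0.0001]
 [-0.      0.0002]
 [ 0.     -0.0005]
 [ 0.0001  0.0004]]
tray [0.51606059 0.20399023] -0.2616868955845124 [[-0.0006 -0.0003]
 [ 0.0001  0.0004]
 [ 0.0001  0.    ]
 [ 0.0005 -0.0002]]
piv,tip [[ 0.55407106 -0.09439286  0.155     ]
 [ 0.55617405 -0.13585961  0.155     ]] finmid? [[ 0.55139755 -0.11924436  0.184     ]]
handle [[ 0.56026632 -0.15321178  0.182     ]
 [ 0.56789555 -0.23648787  0.182     ]]
[[ 0.963  0.27  -0.001]
 [ 0.27  -0.963  0.001]
 [-0.    -0.001 -1.   ]]
```

```bash
cat >> h.py <<'E'
def go(xyz,psi,N):
    "constant tool-frame row reaching xyz with tool down and tool x at world yaw psi, in N rows"
    from scipy.linalg import logm,expm
    o=observe(); A=np.eye(4);B=np.eye(4)
    A[:3,:3]=R.from_rotvec(o["ee_rot"]).as_matrix();A[:3,3]=o["position"]
    c,s=np.cos(psi),np.sin(psi);B[:3,:3]=[[c,s,0],[s,-c,0],[0,0,-1]];B[:3,3]=xyz
    r=expm(np.real(logm(np.linalg.inv(A)@B))/N)
    print("t",o["clock"],"pos",o["position"].round(4),"row",r[:3,3].round(4),R.from_matrix(r[:3,:3]).as_rotvec().round(4),"x",N)
E
python3 -c "
from h import *
go([.553,-.120,.27],1.62,12)"
```

```text
t 0.1 pos [ 0.1688 -0.6013  0.2086] row [ 0.0554 -0.0004 -0.0051] [-1.000e-04 -1.000e-04 -1.122e-01] x 12
```

```bash
python3 -m pendant '[0.0554,-0.0004,-0.0051,0,0,-0.112,0.06, 0.0554,-0.0004,-0.0051,0,0,-0.112,0.06, 0.0554,-0.0004,-0.0051,0,0,-0.112,0.06, 0.0554,-0.0004,-0.0051,0,0,-0.112,0.06, 0.0554,-0.0004,-0.0051,0,0,-0.112,0.06, 0.0554,-0.0004,-0.0051,0,0,-0.112,0.06, 0.0554,-0.0004,-0.0051,0,0,-0.112,0.06, 0.0554,-0.0004,-0.0051,0,0,-0.112,0.06, 0.0554,-0.0004,-0.0051,0,0,-0.112,0.06]' 15; python3 -c "
from h import *
go([.553,-.120,.27],1.62,4)"
```

```text
clock: 1.23
position: [0.5262, -0.2816, 0.2549]
ee_rot: [-2.514, -1.883, 0.0]
force: [1.3, 0.0, -0.3]
width: 0.651
gripper_force: 0.0
t 1.225 pos [ 0.5262 -0.2816  0.2549] row [ 0.0411  0.0002 -0.0038] [-0.0001 -0.0001 -0.0836] x 4
```

```bash
python3 -m pendant '[0.0411,0.0002,-0.0038,0,0,-0.084,0.06, 0.0411,0.0002,-0.0038,0,0,-0.084,0.06, 0.0411,0.0002,-0.0038,0,0,-0.084,0.06, 0.0411,0.0002,-0.0038,0,0,-0.084,0.06, 0,0,0,0,0,0,0.06]'; python3 - <<'E'
from h import *
go([.553,-.120,.171],1.62,4)
a=get_image("scene")[:,:,::-1]; t=get_image("top")[:,:,::-1]
P=proj("scene",[[.5534,-.120,.174],[.5521,-.0939,.15]]);print(P)
x,y=P[0].astype(int)
c=np.hstack([cv2.resize(a[y-55:y+55,x-40:x+40],(400,550),interpolation=2),cv2.resize(t[180:290,325:405],(400,550),interpolation=2)])
cv2.imwrite("pics/c3.png",c);print(x,y)
E
```

```text
clock: 1.85
position: [0.5531, -0.1176, 0.2707]
ee_rot: [-2.16, -2.28, -0.002]
force: [-0.4, -0.5, -0.2]
width: 0.65
gripper_force: 0.0
t 1.85 pos [ 0.5531 -0.1176  0.2707] row [-0.0006 -0.0001  0.0249] [ 0.0001 -0.0004  0.0012] x 4
[[304.4412124  261.13346999]
 [308.62745166 258.89050018]]
304 261
```

View pics/c3.png

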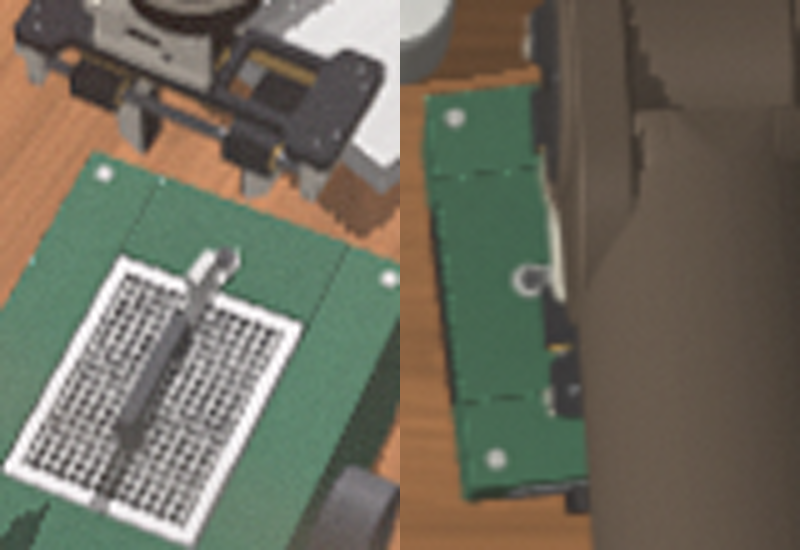

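The crop shows the fingers straddling the tab's line. The fin is at scene pixel (305.5,261.5), within about 1 px of the prediction, so I descend and grip.

```bash
python3 -m pendant '[-0.0006,0,0.03,0,0,0,0.06, -0.0006,0,0.03,0,0,0,0.06, -0.0006,0,0.025,0,0,0,0.06, -0.0006,0,0.014,0,0,0,0.06, 0,0,0,0,0,0,0.0, 0,0,0,0,0,0,0.0, 0,0,0,0,0,0,0.0,0,0,0,0,0,0,0.0]' 12
```

```text
clock: 2.95
position: [0.5533, -0.1244, 0.1721]
ee_rot: [2.168, 2.272, 0.001]
force: [-0.2, -1.3, 0.3]
width: 0.271
gripper_force: 0.0
```

```bash
python3 -m pendant '[0.003,0,0,0,0,0,0.0, 0,0,0,0,0,0,0.0, 0,0,0,0,0,0,0.0]' 12
```

```text
clock: 3.32
position: [0.5528, -0.1213, 0.1714]
ee_rot: [2.169, 2.273, -0.0]
force: [0.0, 0.1, 0.8]
width: 0.005
gripper_force: 0.0
```

The fingers shut on nothing, so I look from the scene camera.

```bash
python3 - <<'E'
from h import *
a=get_image("scene")[:,:,::-1];print(proj("scene",[observe()["position"]]))
cv2.imwrite("pics/c4.png",cv2.resize(a[205:295,250:370],None,fx=6,fy=6,interpolation=2))
E
```

```text
[[304.05837286 261.85840457]]
```

View pics/c4.png

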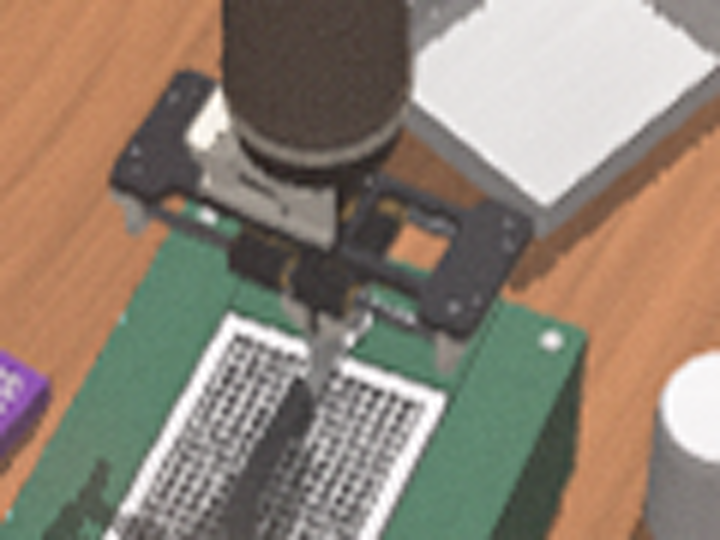

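```bash
python3 - <<'E'
from h import *
o=observe();p=o["position"];M=R.from_rotvec(o["ee_rot"]).as_matrix()
print(M.round(3).tolist(),o["width"],o["gripper_force"])
f=lambda q:((proj("scene",q)-[250,205])*6).round(0).tolist()
print("tcp,tip,back30",f([p,p+M[:,2]*.011,p-M[:,2]*.03]))
piv=np.array([.5521,-.0939,.15])
for th in(-.4,-.06,.1,.3):
  d=np.array([np.sin(th+.114),-np.cos(th+.114),0])
  print(th,"pivot,fin top in/out,tip",f([piv+[0,0,.006],piv+.014*d+[0,0,.034],piv+.038*d+[0,0,.034],piv+.045*d+[0,0,.006]]))
print("handle +y end top",f([[.5635-.114*.04,-.1933+.04,.184]]),"deck corners",f([[.5635+.993*.11-.114*.145,-.1933+.114*.11+.993*.145,.15],]))
E
```

```text
[[-0.047, 0.999, -0.0], [0.999, 0.047, -0.0], [-0.0, -0.0, -1.0]] 0.0016960837116154648 0.0
tcp,tip,back30 [[324.0, 341.0], [325.0, 353.0], [323.0, 308.0]]
-0.4 pivot,fin top in/out,tip [[352.0, 317.0], [330.0, 303.0], [295.0, 331.0], [285.0, 369.0]]
-0.06 pivot,fin top in/out,tip [[352.0, 317.0], [338.0, 308.0], [315.0, 344.0], [310.0, 385.0]]
0.1 pivot,fin top in/out,tip [[352.0, 317.0], [342.0, 309.0], [327.0, 348.0], [323.0, 390.0]]
0.3 pivot,fin top in/out,tip [[352.0, 317.0], [348.0, 310.0], [342.0, 351.0], [341.0, 393.0]]
handle +y end top [[301.0, 381.0]] deck corners [[588.0, 329.0]]
```

```bash
python3 -m pendant '[0,0,-0.03,0,0,0,0.0,0,0,-0.03,0,0,0,0.0,0,0,0,0,0,0,0]';  python3 - <<'E'
from h import *
a=get_image("scene")[:,:,::-1]
b=a.copy(); o=observe();p=o["position"];M=R.from_rotvec(o["ee_rot"]).as_matrix()
for q in proj("scene",[p+M[:,2]*.011,p-M[:,2]*.008]): print((q-[265,195])*8)
cv2.imwrite("pics/c5.png",cv2.resize(a[195:270,265:365],None,fx=8,fy=8,interpolation=2))
E
```

```text
clock: 3.75
position: [0.5543, -0.1214, 0.2337]
ee_rot: [2.166, 2.27, 0.004]
force: [0.6, -0.1, -0.5]
width: 0.004
gripper_force: 0.0
[311.70528242 462.44096468]
[310.87279128 433.45249416]
```

View pics/c5.png

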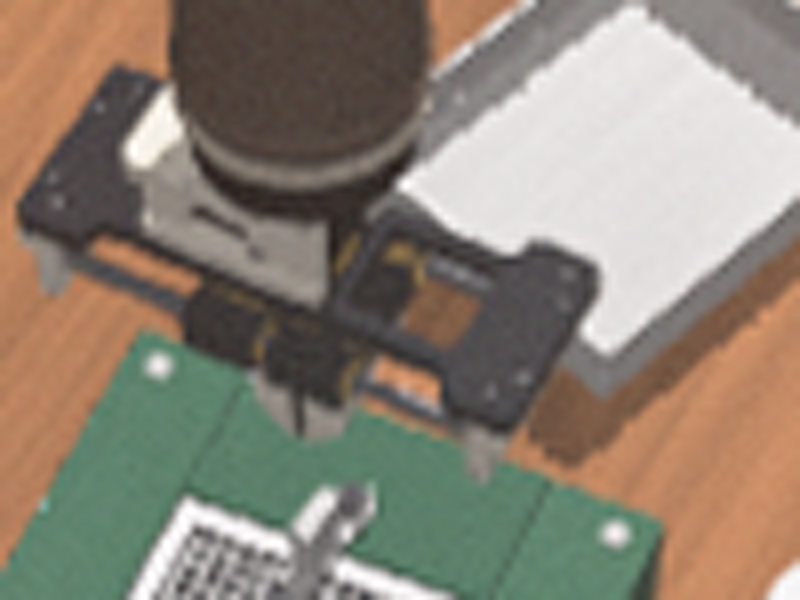

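The crop shows the fingertips at scene (302.9,249.6), but the reported pose predicts (304,252.8). Relative to the deck features that is about 4 px high. The tips seem to ride about 20 mm higher than reported, so I probe the open deck to measure it.

```bash
python3 -m pendant '[-0.011,-0.039,0,0,0,0,0, -0.011,-0.039,0,0,0,0,0, 0,0,0.03,0,0,0,0, 0,0,0.03,0,0,0,0, 0,0,0.002,0,0,0,0,0,0,0,0,0,0,0]'; python3 -m pendant '[0,0,0.003,0,0,0,0,0,0,0.003,0,0,0,0,0,0,0.003,0,0,0,0]';python3 -m pendant '[0,0,0.003,0,0,0,0,0,0,0.003,0,0,0,0]'
```

```text
clock: 4.55
position: [0.4761, -0.1469, 0.1697]
ee_rot: [-2.168, -2.273, -0.0]
force: [0.0, 0.2, 1.1]
width: 0.003
gripper_force: 0.0
clock: 4.92
position: [0.4762, -0.147, 0.1605]
ee_rot: [2.168, 2.273, 0.0]
force: [0.1, -0.3, -0.0]
width: 0.004
gripper_force: 0.0
clock: 5.18
position: [0.4759, -0.147, 0.1542]
ee_rot: [-2.169, -2.273, 0.0]
force: [-0.0, -0.2, 0.8]
width: 0.008
gripper_force: 0.0
```

```bash
python3 -m pendant '[0,0,0.003,0,0,0,0,0,0,0.003,0,0,0,0]';python3 -m pendant '[0,0,0.003,0,0,0,0,0,0,0.003,0,0,0,0]'; python3 -m pendant '[0,0,0.003,0,0,0,0]'
```

```text
clock: 5.42
position: [0.476, -0.147, 0.1482]
ee_rot: [-2.169, -2.273, 0.0]
force: [-0.6, -0.2, 0.4]
width: 0.005
gripper_force: 0.0
clock: 5.68
position: [0.476, -0.147, 0.1422]
ee_rot: [-2.169, -2.273, 0.0]
force: [0.0, -0.1, 0.3]
width: 0.001
gripper_force: 0.0
clock: 5.8
position: [0.476, -0.147, 0.1392]
ee_rot: [2.169, 2.273, -0.0]
force: [-1.0, -0.3, -0.2]
width: 0.006
gripper_force: 0.0
```

```bash
for i in 1 2 3 4; do python3 -m pendant '[0,0,0.003,0,0,0,0]' | egrep 'pos|force'; done
```

```text
position: [0.476, -0.147, 0.1362]
force: [0.5, -0.4, 0.3]
gripper_force: 0.0
position: [0.4759, -0.147, 0.1332]
force: [-0.5, -0.8, 0.3]
gripper_force: 0.0
position: [0.4761, -0.1471, 0.1325]
force: [-18.0, 2.6, 56.2]
gripper_force: 28.6
position: [0.4762, -0.1471, 0.1323]
force: [-31.3, 5.7, 94.2]
gripper_force: 46.8
```

Contact with the deck came at reported z ≈ 0.1327, so the true TCP is about 28 mm above the reading. I retract at once and use that offset from here.

```bash
python3 -m pendant '[0,0,-0.045,0,0,0,0, 0,0,-0.045,0,0,0,0.06, 0.013,0.038,0,0,0,0,0.06, 0.013,0.038,0,0,0,0,0.06, 0,0,0,0,0,0,0.06,0,0,0,0,0,0,0.06]'; python3 - <<'E'
from h import *
go([.553,-.120,.1435],1.62,3)
a=get_image("scene")[:,:,::-1]
o=observe();p=o["position"]+[0,0,.0283];M=R.from_rotvec(o["ee_rot"]).as_matrix()
w=.0918*o["width"]/2
print(((proj("scene",[p+M[:,2]*.011+M[:,1]*w,p+M[:,2]*.011-M[:,1]*w])-[265,195])*8).round())
cv2.imwrite("pics/c6.png",cv2.resize(a[195:270,265:365],None,fx=8,fy=8,interpolation=2))
E
```

```text
clock: 7.05
position: [0.55, -0.1176, 0.2169]
ee_rot: [-2.168, -2.273, 0.001]
force: [0.5, 0.7, -0.2]
width: 0.5
gripper_force: 0.0
t 7.05 pos [ 0.55   -0.1176  0.2169] row [-0.0008  0.001   0.0245] [-0.0004 -0.     -0.0007] x 3
[[369. 458.]
 [247. 404.]]
```

View pics/c6.png

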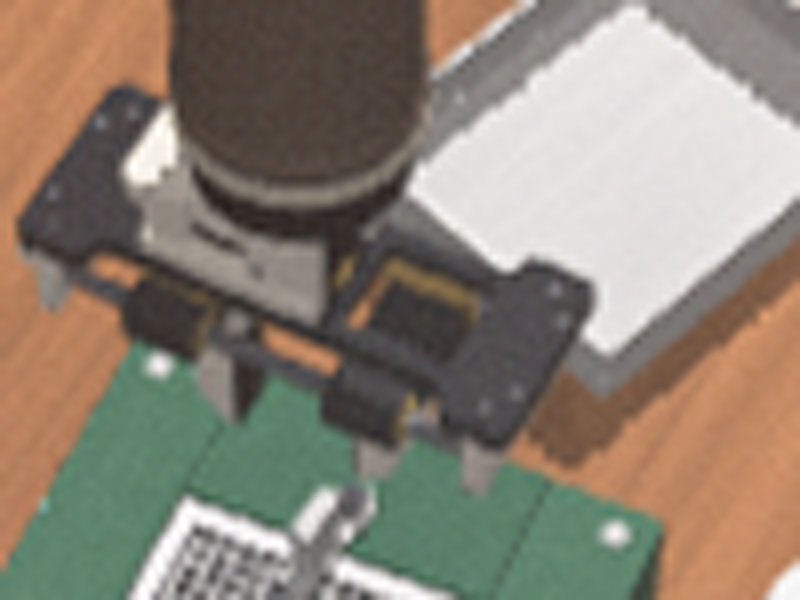

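The fingers now straddle the fin line: pads at (240,425) and (358,470), within 1–2 px of the corrected prediction. I descend.

```bash
python3 -m pendant '[-0.001,0.001,0.025,0,0,0,0.06, -0.001,0.001,0.025,0,0,0,0.06, -0.001,0.001,0.015,0,0,0,0.06, -0.001,0,0.008,0,0,0,0.06, 0,0,0,0,0,0,0.0, 0,0,0,0,0,0,0.0, 0,0,0,0,0,0,0.0,0,0,0,0,0,0,0.0,0,0,0,0,0,0,0]' 12
```

```text
clock: 8.22
position: [0.5539, -0.1213, 0.1446]
ee_rot: [2.169, 2.273, 0.0]
force: [-0.2, -0.1, -0.2]
width: 0.157
gripper_force: 0.0
```

```bash
python3 -m pendant '[0,0,0,0,0,0,0.0, 0,0,0,0,0,0,0.0]' 12
```

```text
clock: 8.48
position: [0.5543, -0.1214, 0.1445]
ee_rot: [2.168, 2.272, 0.001]
force: [2.4, 0.2, -1.2]
width: 0.1
gripper_force: 11.9
```

The fin is gripped at 9 mm. I swing it clockwise about the pivot.

```bash
python3 -m pendant '[0.0003,-0.0040,0,0,0,0.15,0, 0.0003,-0.0040,0,0,0,0.15,0, 0.0003,-0.0040,0,0,0,0.15,0, 0.0003,-0.0040,0,0,0,0.15,0]'
```

```text
clock: 8.98
position: [0.5388, -0.1171, 0.1445]
ee_rot: [2.747, 1.524, 0.001]
force: [2.7, 1.0, -1.9]
width: 0.096
gripper_force: 12.0
```

```bash
python3 -m pendant '[0.0003,-0.0040,0,0,0,0.15,0, 0.0003,-0.0040,0,0,0,0.15,0, 0.0003,-0.0040,0,0,0,0.15,0, 0.0003,-0.0040,0,0,0,0.15,0, 0.0003,-0.0040,0,0,0,0.15,0, 0.0003,-0.0040,0,0,0,0.15,0,0,0,0,0,0,0,0]'
```

```text
clock: 9.85
position: [0.5261, -0.0971, 0.1445]
ee_rot: [-3.136, -0.188, -0.0]
force: [1.1, 1.6, -0.5]
width: 0.098
gripper_force: 12.0
```

```bash
python3 -m pendant '[0,0,0,0,0,0,0.05,0,0,0,0,0,0,0.05,0,0,0,0,0,0,0.05,0,0,-0.035,0,0,0,0.06,0,0,-0.045,0,0,0,0.06,0,0,0,0,0,0,0.06]' 12; python3 - <<'E'
from h import *
go([.5637,-.1935,.225],1.685,10)
E
```

```text
clock: 10.6
position: [0.5282, -0.0981, 0.2278]
ee_rot: [3.135, 0.185, 0.01]
force: [0.4, 0.3, 0.5]
width: 0.648
gripper_force: 0.0
t 10.6 pos [ 0.5282 -0.0981  0.2278] row [-0.0051  0.0101  0.0003] [ 0.0006 -0.0004 -0.1567] x 10
```

```bash
python3 -m pendant '[-0.0051,0.0101,0,0,0,-0.157,0.06,-0.0051,0.0101,0,0,0,-0.157,0.06,-0.0051,0.0101,0,0,0,-0.157,0.06,-0.0051,0.0101,0,0,0,-0.157,0.06,-0.0051,0.0101,0,0,0,-0.157,0.06,-0.0051,0.0101,0,0,0,-0.157,0.06,-0.0051,0.0101,0,0,0,-0.157,0.06,-0.0051,0.0101,0,0,0,-0.157,0.06,-0.0051,0.0101,0,0,0,-0.157,0.06,-0.0051,0.0101,0,0,0,-0.157,0.06]' ; python3 -m pendant '[0,0,0,0,0,0,0.06]'; python3 - <<'E'
from h import *
go([.5637,-.1935,.141],1.685,4)
a=get_image("scene")[:,:,::-1]
cv2.imwrite("pics/c7.png",cv2.resize(a[200:300,240:360],None,fx=6,fy=6,interpolation=2))
E
```

```text
clock: 11.85
position: [0.5613, -0.1938, 0.2234]
ee_rot: [-2.081, -2.352, 0.001]
force: [1.0, 0.6, -0.1]
width: 0.652
gripper_force: 0.0
clock: 11.98
position: [0.5614, -0.1938, 0.2233]
ee_rot: [-2.089, -2.345, 0.0]
force: [-0.3, 1.0, -0.7]
width: 0.653
gripper_force: 0.0
t 11.975 pos [ 0.5614 -0.1938  0.2233] row [-0.      0.0006  0.0206] [-0.0003 -0.0002  0.0003] x 4
```

View pics/c7.png

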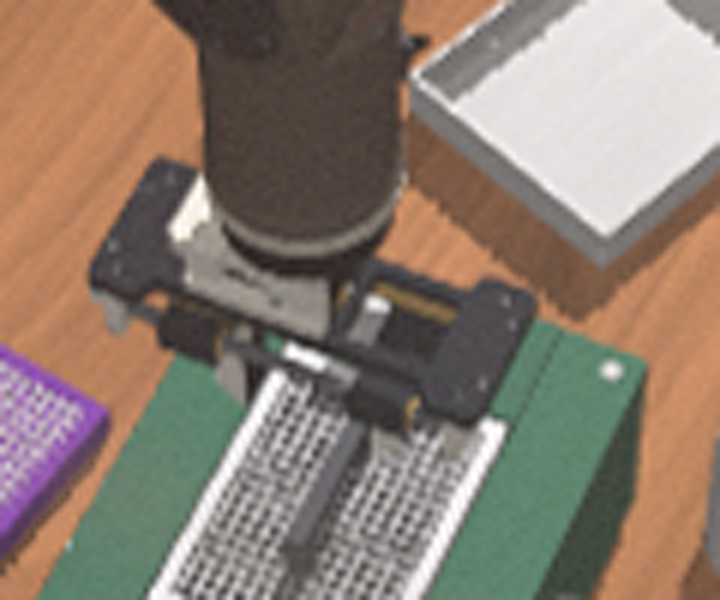

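The fingers straddle the handle, whose far end shows at (300,540). I descend and grip.

```bash
python3 -m pendant '[0,0.0006,0.03,0,0,0,0.06,0,0.0006,0.03,0,0,0,0.06,0,0.0006,0.016,0,0,0,0.06,0,0.0006,0.006,0,0,0,0.06,0,0,0,0,0,0,0,0,0,0,0,0,0,0,0,0,0,0,0,0,0,0,0,0,0,0,0,0,0,0,0,0,0,0,0]' 35; python3 -m pendant '[0,0,0,0,0,0,0,0,0,0,0,0,0,0]'
```

```text
clock: 13.15
position: [0.564, -0.1931, 0.1426]
ee_rot: [2.088, 2.347, 0.0]
force: [0.0, 0.2, -0.1]
width: 0.158
gripper_force: 0.0
clock: 13.4
position: [0.5641, -0.1931, 0.1426]
ee_rot: [2.088, 2.347, 0.0]
force: [0.5, -0.5, 1.8]
width: 0.128
gripper_force: 35.0
```

```bash
python3 -m pendant '[0,0,-0.004,0,0,0,0,0,0,-0.006,0,0,0,0,0,0,-0.008,0,0,0,0]'; python3 -m pendant '[0,0,-0.015,0,0,0,0,0,0,-0.02,0,0,0,0,0,0,-0.025,0,0,0,0,0,0,-0.025,0,0,0,0,0,0,-0.015,0,0,0,0,0,0,0,0,0,0,0]';  python3 - <<'E'
from h import *
go([.516,.204,.24],np.pi/2-.2617,12)
a=get_image("scene")[:,:,::-1]
cv2.imwrite("pics/c8.png",cv2.resize(a[180:300,240:370],None,fx=5,fy=5,interpolation=2))
E
```

```text
clock: 13.78
position: [0.5638, -0.193, 0.1607]
ee_rot: [-2.087, -2.347, 0.0]
force: [-0.0, -0.8, -3.7]
width: 0.127
gripper_force: 35.0
clock: 14.52
position: [0.5646, -0.1931, 0.2617]
ee_rot: [2.086, 2.346, 0.002]
force: [1.3, -0.2, -3.9]
width: 0.127
gripper_force: 35.0
t 14.525 pos [ 0.5646 -0.1931  0.2617] row [ 0.033  -0.006   0.0018] [0.0002 0.     0.0315] x 12
```

View pics/c8.png

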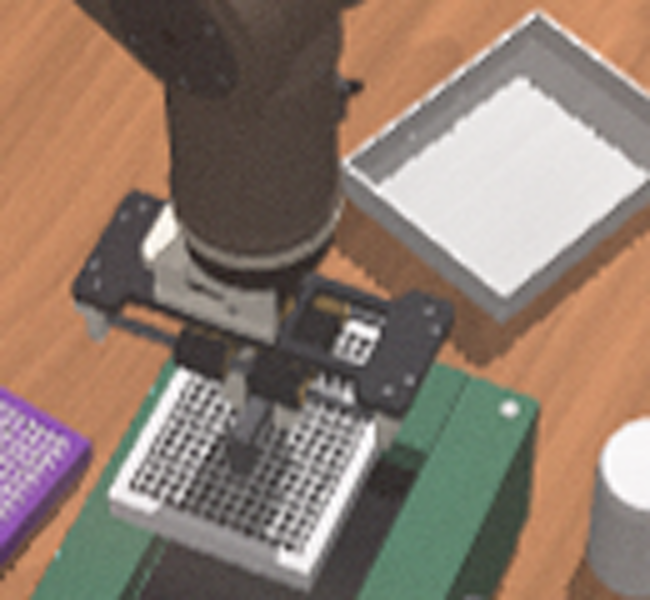

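The filter is lifted level and hangs clear of the frame. Its underside sits at reported z minus 14.6 mm, so I carry it over the tray.

```bash
python3 -m pendant '[0.015,-0.003,0,0,0,0.016,0,0.033,-0.006,0,0,0,0.0315,0,0.033,-0.006,0,0,0,0.0315,0,0.033,-0.006,0,0,0,0.0315,0,0.033,-0.006,0,0,0,0.0315,0,0.033,-0.006,0,0,0,0.0315,0,0.033,-0.006,0,0,0,0.0315,0,0.033,-0.006,0,0,0,0.0315,0,0.033,-0.006,0,0,0,0.0315,0,0.033,-0.006,0,0,0,0.0315,0]'; python3 - <<'E'
from h import *
go([.516,.204,.2],np.pi/2-.2617,4)
E
```

```text
clock: 15.82
position: [0.5113, 0.1206, 0.2596]
ee_rot: [-2.415, -2.008, 0.002]
force: [-1.0, 0.1, -3.5]
width: 0.127
gripper_force: 35.0
t 15.825 pos [0.5113 0.1206 0.2596] row [ 0.0206 -0.0032  0.0149] [-0.0004  0.0002  0.0196] x 4
```

```bash
python3 -m pendant '[0.0206,-0.0032,0.015,0,0,0.0196,0,0.0206,-0.0032,0.015,0,0,0.0196,0,0.0206,-0.0032,0.015,0,0,0.0196,0,0.0206,-0.0032,0.015,0,0,0.0196,0,0,0,0,0,0,0,0,0,0,0,0,0,0,0]'; python3 - <<'E'
from h import *
go([.516,.204,.03],np.pi/2-.2617,6)
# recheck the tray, by eye-free test: rim edge contrast along the predicted outline vs shifted ones (scene camera)
g=cv2.Canny(get_image("scene"),60,150)
d=cv2.distanceTransform(255-g,cv2.DIST_L2,3)
a=-.2617;c,s=np.cos(a),np.sin(a)
for off in(-.01,-.005,0,.005,.01):
  r=[]
  for ax in(0,1):
    t=np.linspace(-1,1,60);P=[]
    for sx,sy in((1,0),(-1,0),(0,1),(0,-1)):
      l=np.c_[(sx*.079 if sx else 0)+(0 if sx else .079)*t,(sy*.099 if sy else 0)+(0 if sy else .099)*t]
      P.append(l)
    P=np.vstack(P); w=P@np.array([[c,s],[-s,c]])+[.516,.204]; w[:,ax]+=off
    q=proj("scene",np.c_[w,np.full(len(w),.032)]).round().astype(int)
    r.append(np.minimum(d[q[:,1],q[:,0]],6).mean().round(2))
  print(off,r)
E
```

```text
clock: 16.58
position: [0.5171, 0.2018, 0.2002]
ee_rot: [2.491, 1.914, -0.002]
force: [-0.6, -0.2, -3.3]
width: 0.126
gripper_force: 35.0
t 16.575 pos [0.5171 0.2018 0.2002] row [ 0.0003 -0.0003  0.0284] [-0.0001  0.0001  0.0002] x 6
-0.01 [np.float32(0.91), np.float32(1.03)]
-0.005 [np.float32(0.67), np.float32(0.92)]
0 [np.float32(0.61), np.float32(0.61)]
0.005 [np.float32(0.82), np.float32(0.67)]
0.01 [np.float32(0.69), np.float32(0.88)]
```

```bash
python3 -m pendant '[0.0003,-0.0003,0.03,0,0,0,0,0.0003,-0.0003,0.035,0,0,0,0,0.0003,-0.0003,0.035,0,0,0,0,0.0003,-0.0003,0.03,0,0,0,0,0.0003,-0.0003,0.02,0,0,0,0,0.0003,0,0.01,0,0,0,0,0,0,0.005,0,0,0,0,0,0,0,0,0,0,0]'; for i in 1 2; do python3 -m pendant '[0,0,0.003,0,0,0,0]' | egrep 'pos|force'; done
```

```text
clock: 17.62
position: [0.5171, 0.2041, 0.0358]
ee_rot: [2.492, 1.913, 0.001]
force: [-0.1, 0.1, -3.5]
width: 0.129
gripper_force: 35.0
position: [0.5175, 0.2044, 0.0333]
force: [0.5, 0.6, -2.5]
gripper_force: 35.0
position: [0.5171, 0.2043, 0.0297]
force: [0.1, 0.2, -2.3]
gripper_force: 35.0
```

```bash
for i in 1 2 3; do python3 -m pendant '[0,0,0.003,0,0,0,0]' | egrep 'pos|^force'; done;  python3 -m pendant '[0,0,0.001,0,0,0,0,0,0,0,0,0,0,0]' | egrep 'pos|^force'
```

```text
position: [0.5168, 0.2042, 0.0264]
force: [-0.1, -0.6, -2.9]
position: [0.5167, 0.2042, 0.0232]
force: [0.4, 0.2, -2.9]
position: [0.5167, 0.2042, 0.0202]
force: [0.1, 0.1, -3.8]
position: [0.5167, 0.2042, 0.0193]
force: [-1.1, 0.1, -3.1]
```

```bash
for i in 1 2 3; do python3 -m pendant '[0,0,0.001,0,0,0,0,0,0,0,0,0,0,0]' | egrep 'pos|^force'; done
```

```text
position: [0.5168, 0.2043, 0.0185]
force: [-0.3, -0.1, -2.0]
position: [0.5168, 0.2042, 0.0185]
force: [-5.1, -2.0, 11.4]
position: [0.5169, 0.2042, 0.0184]
force: [-7.4, -4.9, 23.5]
```

It touched down exactly at the predicted height. I ease off 2 mm, release, and rise straight up.

```bash
python3 -m pendant '[0,0,-0.0017,0,0,0,0,0,0,0,0,0,0,0]' | egrep 'pos|^force'; python3 -m pendant '[0,0,0,0,0,0,0.05,0,0,0,0,0,0,0.05,0,0,0,0,0,0,0.05,0,0,0,0,0,0,0.05]'; python3 -m pendant '[0,0,-0.01,0,0,0,0.05,0,0,-0.03,0,0,0,0.05,0,0,-0.05,0,0,0,0.05,0,0,-0.06,0,0,0,0.05,0,0,-0.06,0,0,0,0.05,0,0,-0.04,0,0,0,0.05,0,0,0,0,0,0,0.05]'
python3 -c "
from h import *
go([.2,.5,.3],np.pi/2+.8,8)"
```

```text
position: [0.5169, 0.2042, 0.0185]
force: [-2.3, -1.3, 6.4]
clock: 20.0
position: [0.5167, 0.2042, 0.018]
ee_rot: [-2.492, -1.913, 0.0]
force: [-0.1, 0.2, -0.4]
width: 0.508
gripper_force: 0.0
clock: 20.88
position: [0.5181, 0.2053, 0.2724]
ee_rot: [2.49, 1.913, 0.011]
force: [0.5, -0.3, -0.3]
width: 0.543
gripper_force: 0.0
t 20.875 pos [0.5181 0.2053 0.2724] row [ 0.0462 -0.033  -0.0035] [ 9.000e-04 -1.000e-04 -1.326e-01] x 8
```

```bash
python3 -m pendant '[0.046,-0.033,-0.0035,0,0,-0.132,0.05,0.046,-0.033,-0.0035,0,0,-0.132,0.05,0.046,-0.033,-0.0035,0,0,-0.132,0.05,0.046,-0.033,-0.0035,0,0,-0.132,0.05,0.046,-0.033,-0.0035,0,0,-0.132,0.05,0.046,-0.033,-0.0035,0,0,-0.132,0.05,0.046,-0.033,-0.0035,0,0,-0.132,0.05,0,0,0,0,0,0,0.05]' | egrep 'pos|^force'; python3 - <<'E'
from h import *
im=get_image("top"); cv2.imwrite("pics/top9.png",im[:,:,::-1])
hsv=cv2.cvtColor(im,cv2.COLOR_RGB2HSV)
# tab: brightness along circle of radius 30mm about the pivot at z .156/.184
piv=np.array([.5521,-.0939])
for th in np.arange(-1.9,1.91,.1):
  d=np.array([np.sin(th+.114),-np.cos(th+.114)])
  q=proj("top",[np.r_[piv+.04*d,.156],np.r_[piv+.026*d,.184]]).round().astype(int)
  print(round(th,1),[int(hsv[v,u,1]) for u,v in q],end=" ")
# filter in tray: green-free; print gray map rows across tray axes through filter, z=.026
a=-.2617;c,s=np.cos(a),np.sin(a);g=cv2.cvtColor(im,cv2.COLOR_RGB2GRAY)
for name,pts in (("x",[(t,.055) for t in np.arange(-.08,.081,.004)]),("y",[(.035,t) for t in np.arange(-.1,.101,.004)])):
  w=np.array(pts)@np.array([[c,s],[-s,c]])+[.516,.204]
  q=proj("top",np.c_[w,np.full(len(w),.026)]).round().astype(int)
  print("\n",name,[int(g[v,u]) for u,v in q])
E
```

```text
position: [0.2481, 0.4839, 0.2928]
force: [0.7, -1.1, 0.6]
-1.9 [85, 25] -1.8 [55, 12] -1.7 [19, 10] -1.6 [10, 8] -1.5 [10, 9] -1.4 [30, 10] -1.3 [59, 46] -1.2 [81, 72] -1.1 [33, 61] -1.0 [40, 61] -0.9 [23, 34] -0.8 [40, 33] -0.7 [28, 33] -0.6 [24, 24] -0.5 [25, 34] -0.4 [29, 28] -0.3 [29, 28] -0.2 [28, 29] -0.1 [23, 33] 0.0 [17, 35] 0.1 [23, 30] 0.2 [40, 34] 0.3 [29, 39] 0.4 [35, 39] 0.5 [46, 40] 0.6 [35, 33] 0.7 [41, 40] 0.8 [40, 34] 0.9 [40, 42] 1.0 [39, 79] 1.1 [37, 79] 1.2 [83, 83] 1.3 [83, 81] 1.4 [79, 82] 1.5 [81, 82] 1.6 [84, 84] 1.7 [80, 81] 1.8 [80, 83] 1.9 [83, 83] 
 x [138, 185, 119, 118, 120, 141, 206, 182, 144, 127, 136, 106, 152, 97, 134, 115, 151, 125, 126, 116, 157, 126, 129, 125, 129, 123, 137, 110, 141, 129, 158, 121, 107, 179, 205, 189, 124, 168, 148, 146, 174]

 y [93, 162, 154, 116, 111, 146, 199, 134, 122, 130, 124, 94, 83, 135, 95, 125, 104, 99, 89, 131, 97, 108, 128, 110, 105, 147, 83, 121, 128, 124, 128, 137, 81, 126, 129, 107, 98, 104, 104, 129, 89, 111, 117, 156, 201, 160, 117, 115, 92, 99, 164]
```

The tab is at about −1.55 rad. The filter's rim lies symmetric in the tray (±56 mm in x, ±76 mm in y), so it is centred and flat. I hand in.

```bash
python3 -c "
from cell import *
print(sign_off())"
```

```text
the job is handed in; nothing more can be done
None
```

The job is handed in, with no verdict returned: by my last top-camera check the tab is turned aside at about −1.55 rad and the filter lies centred in the tray; I never moved near the can, brush or hammer, but did not re-check where they stand.

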